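# Load the vials for the reverse run

## Robot

A 6-joint arm with a two-finger parallel gripper is mounted at the origin on a cart in front of the work surface, level with it; the furniture and walls round the work are solid. World frame = base frame: x ahead of the robot, y to its left, z up, the work surface at z = 0. Lengths are in m, angles in rad, forces in N, time in s.
With the tool pointing down it reaches from about 0.275 to 0.725 m from the base axis. Payload 15.9 kg.
Tool frame: the origin (TCP) lies midway between the tips of the shut fingers; the grasp point (between the pads) lies 19 mm behind it; z points along the fingers, y is the line along which they close (so a half turn about z gives the same grasp; the last joint's range is limited). The gripper opens to 85 mm and grips with 20 to 120 N. Pads are 22 mm wide; open, the fingers measure 114 mm over their backs; the gripper's body (76 mm by 85 mm) begins 54 mm behind the grasp point. The pads swing forward as they close: fully open they stand 13 mm farther back than shut.
Start: joints at [-1.222, 0.213, -0.034, 1.323, 0, 1.571], TCP at [0.171, -0.47, 0.231] pointing down, gripper open.
Joint ranges: [-2.98, 2.98], [-0.74, 1.72], [-1.14, 1.35], [-2.1, 2.04], [-1.57, 1.44], [-3.14, 3.14]. Speed limits (rad/s): [1.89, 1.89, 2.39, 2.57, 3.14, 3.14].

## Interface

Orientations are given as [roll, pitch, yaw] about the fixed x, y, z axes, in that order (R = Rz(yaw) Ry(pitch) Rx(roll)).
In Python, from station import r gives the robot as it stands.
- The arm moves only by the tool drive_tool, never from a script. Its argument "commands" is one flat list of numbers, 7 for each row, row after row: the opening, from 0 (shut) to 1 (fully open), then the shift along the tool's x, y, z scaled (see below), then the turn, a rotation vector about the tool's x, y, z scaled (see below). In form: [gripper, tx, ty, tz, rx, ry, rz, gripper, tx, ty, tz, rx, ry, rz, ...]. A call has 1 to 8 rows; each row is the pose to reach, as a shift and turn from the pose commanded when the call began, along the tool's axes at that moment, turning the shorter way round; what a row does not reach only later rows make up. The controller multiplies each number of a shift by 0.15 m and each number of a turn by 180 degrees. A row lasts 1/8 s, in which the tool goes at most 62.5 mm and 10.7 degrees, less where a joint would pass 70% of its speed; a pose out of reach is approached as far as the arm can. A call with a number of a shift or a turn outside -1 to 1 is refused whole. A call with a gripper value outside its range is refused whole. The fingers move at their own pace and stop on an object; the grip force is fixed at half the most. Time passes only in rows, so rows that repeat a pose let the fingers close. It gives the time, the measured TCP pose, the force, the opening and the grip force at its end, in the units of the state.
- r.observe(): the state, without advancing time (a new reading comes with each control period).
- r.capture(name): name is "side" or "top" or "wrist"; returns the picture (420x560x3 uint8, red, green, blue); there is no depth.
- r.get_calibration(name): a dict with "fovy" (degrees; the focal length in pixels is half the picture's height over the tangent of half this angle, whatever the lens; pixels are square), "cx", "cy" (the principal point, pixels), "R" (3x3) and "t" (3): a world point X has camera coordinates R X + t; the wrist camera has in their place "hand_eye" (4x4, takes a point from camera to tool coordinates, whose origin is the TCP and whose axes are the flange's). Camera axes: x right, y down, z forward; pixel columns grow to the right and rows downward; lengths in m; the calibration is good to about 2 mm. A picture is of the moment at which its call begins: read the wrist's pose just before it. get_calibration takes no time and is no camera call.
- r.close_job(): hands the job in; it is judged then, once.
Trained networks look in the newest picture that a camera, given by its name, has taken for a name from the list of things; names that differ only in an ending like _2 or _b are one class to them, and where a whole thing is asked for, a point or a joint stands for the part that bears it (a point fixed in the world has none). Each returns a list of dicts, best first, with "p" (0 to 1); they miss things now and then, are a little off and sometimes report something else, mostly with a low value. They report only what shows in the picture. A call takes as long as a camera call. They do not tell look-alikes from the thing itself.
- r.trace(target, camera): "region" (420x560 bool, what is visible of it) and "centre" ([row, column] in pixels, amid what is visible of it).
- r.mark_of(target, camera): "centre" ([row, column] in pixels: a listed point, or the origin of a listed thing).
The state is a dict: "time_s": time; "joint_pos": joint angles; "joint_vel": joint speeds; "effort": joint torques, N m; "position": TCP position; "tool_rot": TCP orientation; "wrist_force": force on the tool from outside, world axes, zero at the start; "ft_torque": the same for the moment, N m; "grip_width": finger opening in m; "finger_force": force on a finger pad.
Only numpy, scipy, OpenCV 4.12 (cv2) and the standard library are available. Lean on these libraries where they do the work, as an engineer would, in place of code of your own. Each camera call takes 0.05 s, during which the arm holds its last target. There are 200 camera calls.

## Task

The series of four standard vials is to be run again backwards: move all four from the grey tray to the green tray, one to a pocket, in reverse order, so that the vial that stood leftmost (seen from the robot) in the grey tray ends up rightmost in the green one, and so on along the row. The clip in front of each grey pocket has the cap colour of the vial that starts there. Never let a vial tip over; leave each standing upright on the floor of its pocket.

Things in the scene. Friction and masses are not known exactly. Their poses are not given: they have to be found in the camera images.
- grey_tray: Grey vial tray, 47 (x) x 176 (y, plus end tabs) x 16 mm, fixed; four open 39 mm square pockets, walls 4, pocket floor 3 mm above the bench. Origin: centre of underside; +x away from the robot, +y to its left, turned up to 0.25 rad. Pocket centres: x 0, y +64.5, +21.5, -21.5, -64.5 mm (left to right). Holds the vials at the start; coloured clips on its near wall.
- green_tray: Green vial tray, 47 (x) x 176 (y, plus end tabs) x 16 mm, fixed; four open 39 mm square pockets, walls 4, pocket floor 3 mm above the bench. Origin: centre of underside; +x away from the robot, +y to its left, turned up to 0.25 rad. Pocket centres: x 0, y +64.5, +21.5, -21.5, -64.5 mm (left to right). Empty at the start, no clips. One tray stands behind the other, either one nearer.
- red_vial: Loose closed clear vial with a red cap, 23 mm diameter, 52 mm tall, about 25 g, upright in a pocket of the grey tray. Origin: centre of its underside; z up its axis. Grasp it with the fingers closing square to the row, tips 25 mm above the bench (over walls and clips); about 20 (at least 12) mm between neighbours.
- blue_vial: Loose closed vial with a blue cap and cream filling, 23 mm diameter, 52 mm tall, about 25 g, upright in a pocket of the grey tray. Origin: centre of its underside; z up its axis. Grasp it with the fingers closing square to the row, tips 25 mm above the bench (over walls and clips); about 20 (at least 12) mm between neighbours.
- white_vial: Loose closed clear vial with a white cap, 23 mm diameter, 52 mm tall, about 25 g, upright in a pocket of the grey tray. Origin: centre of its underside; z up its axis. Grasp it with the fingers closing square to the row, tips 25 mm above the bench (over walls and clips); about 20 (at least 12) mm between neighbours.
- yellow_vial: Loose closed clear vial with a yellow cap, 23 mm diameter, 52 mm tall, about 25 g, upright in a pocket of the grey tray. Origin: centre of its underside; z up its axis. Grasp it with the fingers closing square to the row, tips 25 mm above the bench (over walls and clips); about 20 (at least 12) mm between neighbours.
- red_clip: Red plastic clip, 26 x 11 mm from above, top 19 mm above the bench, fixed on the grey tray's near wall before the pocket where the red-capped vial starts; it stays, so it shows the starting order. Origin: at bench height below the middle of the wall, axes as the tray; pocket centre 21.5 mm along +x.
- blue_clip: Blue plastic clip, 26 x 11 mm from above, top 19 mm above the bench, fixed on the grey tray's near wall before the pocket where the blue-capped vial starts; it stays, so it shows the starting order. Origin: at bench height below the middle of the wall, axes as the tray; pocket centre 21.5 mm along +x.
- white_clip: White plastic clip, 26 x 11 mm from above, top 19 mm above the bench, fixed on the grey tray's near wall before the pocket where the white-capped vial starts; it stays, so it shows the starting order. Origin: at bench height below the middle of the wall, axes as the tray; pocket centre 21.5 mm along +x.
- yellow_clip: Yellow plastic clip, 26 x 11 mm from above, top 19 mm above the bench, fixed on the grey tray's near wall before the pocket where the yellow-capped vial starts; it stays, so it shows the starting order. Origin: at bench height below the middle of the wall, axes as the tray; pocket centre 21.5 mm along +x.
Things that resemble listed ones, but are neither listed nor needed, are in the scene too. Several things have the shape of the yellow_vial; the one meant has the colours described above.

How it is judged:
At the end, for the whole second after the job is handed in: All four vials stand at rest and upright (within 0.15 rad) on the floors of the green tray's pockets (within 12 mm of the pocket centre along each tray axis, 5 mm in height), in reverse order: from grey pocket 1, 2, 3, 4, counted from the left, to green pocket 4, 3, 2, 1 (((y of red_clip in the frame of grey_tray between 0.0545 and 0.0745 m and y of red_vial in the frame of green_tray between -0.0765 and -0.0525 m) or (y of red_clip in the frame of grey_tray between 0.0115 and 0.0315 m and y of red_vial in the frame of green_tray between -0.0335 and -0.0095 m) or (y of red_clip in the frame of grey_tray between -0.0315 and -0.0115 m and y of red_vial in the frame of green_tray between 0.0095 and 0.0335 m) or (y of red_clip in the frame of grey_tray between -0.0745 and -0.0545 m and y of red_vial in the frame of green_tray between 0.0525 and 0.0765 m)) and x of red_vial in the frame of green_tray between -0.012 and 0.012 m and z of red_vial in the frame of green_tray between -0.002 and 0.008 m and angle between each of red_vial, blue_vial, white_vial, yellow_vial's own z axis and vertical below 0.15 rad and linear speed of each of red_vial, blue_vial, white_vial, yellow_vial below 0.02 m/s and ((y of blue_clip in the frame of grey_tray between 0.0545 and 0.0745 m and y of blue_vial in the frame of green_tray between -0.0765 and -0.0525 m) or (y of blue_clip in the frame of grey_tray between 0.0115 and 0.0315 m and y of blue_vial in the frame of green_tray between -0.0335 and -0.0095 m) or (y of blue_clip in the frame of grey_tray between -0.0315 and -0.0115 m and y of blue_vial in the frame of green_tray between 0.0095 and 0.0335 m) or (y of blue_clip in the frame of grey_tray between -0.0745 and -0.0545 m and y of blue_vial in the frame of green_tray between 0.0525 and 0.0765 m)) and x of blue_vial in the frame of green_tray between -0.012 and 0.012 m and z of blue_vial in the frame of green_tray between -0.002 and 0.008 m and ((y of white_clip in the frame of grey_tray between 0.0545 and 0.0745 m and y of white_vial in the frame of green_tray between -0.0765 and -0.0525 m) or (y of white_clip in the frame of grey_tray between 0.0115 and 0.0315 m and y of white_vial in the frame of green_tray between -0.0335 and -0.0095 m) or (y of white_clip in the frame of grey_tray between -0.0315 and -0.0115 m and y of white_vial in the frame of green_tray between 0.0095 and 0.0335 m) or (y of white_clip in the frame of grey_tray between -0.0745 and -0.0545 m and y of white_vial in the frame of green_tray between 0.0525 and 0.0765 m)) and x of white_vial in the frame of green_tray between -0.012 and 0.012 m and z of white_vial in the frame of green_tray between -0.002 and 0.008 m and ((y of yellow_clip in the frame of grey_tray between 0.0545 and 0.0745 m and y of yellow_vial in the frame of green_tray between -0.0765 and -0.0525 m) or (y of yellow_clip in the frame of grey_tray between 0.0115 and 0.0315 m and y of yellow_vial in the frame of green_tray between -0.0335 and -0.0095 m) or (y of yellow_clip in the frame of grey_tray between -0.0315 and -0.0115 m and y of yellow_vial in the frame of green_tray between 0.0095 and 0.0335 m) or (y of yellow_clip in the frame of grey_tray between -0.0745 and -0.0545 m and y of yellow_vial in the frame of green_tray between 0.0525 and 0.0765 m)) and x of yellow_vial in the frame of green_tray between -0.012 and 0.012 m and z of yellow_vial in the frame of green_tray between -0.002 and 0.008 m); the robot touches nothing.
It fails at once if the red-capped vial tips over (more than 0.6 rad from upright) (angle between red_vial's own z axis and vertical above 0.6 rad).
It fails at once if the blue-capped vial tips over (more than 0.6 rad from upright) (angle between blue_vial's own z axis and vertical above 0.6 rad).
It fails at once if the white-capped vial tips over (more than 0.6 rad from upright) (angle between white_vial's own z axis and vertical above 0.6 rad).
It fails at once if the yellow-capped vial tips over (more than 0.6 rad from upright) (angle between yellow_vial's own z axis and vertical above 0.6 rad).
It also fails if it takes over 90 s, if anything falls off the work surface, if the arm or the gripper's body presses on something with over 40 N, if the wrist force passes 120 N, or if a joint passes its speed limit or range.

## Working session

There is one attempt and no reset: what is moved stays moved. The work goes in short steps, Python scripts to look and compute and a tool call to move; the robot and the scene stay as the last step left them, time stands still between calls to the robot, and variables do not carry over. Pictures are saved under pics/ and viewed, at most 14 in all, crops included, and the job is handed in when it is done.

Besides the shell and the picture viewer there is one more tool, called after "Request:" by a JSON object that holds its "method" and its "body". drive_tool: Moves the arm, as the interface text tells. Its arguments: {"type":"object","properties":{"commands":{"type":"array"}},"required":["commands"]}

```bash
mkdir -p pics; ls
cat > h.py <<'E'
import numpy as np, cv2
from station import r
def save(n,im): cv2.imwrite('pics/'+n+'.png',im[:,:,::-1])
def ray(cam,rc):
    c=r.get_calibration(cam); f=210/np.tan(np.radians(c['fovy'])/2)
    d=np.array([(rc[1]-c['cx'])/f,(rc[0]-c['cy'])/f,1.]); R=np.array(c['R']);t=np.array(c['t'])
    return -R.T@t, R.T@d
def onz(cam,rc,z):
    o,d=ray(cam,rc); return o+d*(z-o[2])/d[2]
E
python3 - <<'E'
from h import *
for c in('top','side'):
    save(c+'1',r.capture(c)); 
    k=r.get_calibration(c); print(c,k)
print(r.observe())
for n in['grey_tray','green_tray','red_clip','blue_clip','white_clip','yellow_clip','red_vial','blue_vial','white_vial','yellow_vial']:
    for d in r.mark_of(n,'top')[:3]: print(n,round(d['p'],2),np.round(d['centre'],1),np.round(onz('top',d['centre'],0)[:2],4))
E
```

```text
pics
top {'fovy': 48.44287615295684, 'cx': 282.90217436718626, 'cy': 213.8757809365934, 'R': array([[-0.0120569 , -0.99990381, -0.00685636],
       [-0.99044359,  0.0128844 , -0.13731529],
       [ 0.13739042,  0.00513524, -0.99050366]]), 't': array([-0.11392644,  0.56870574,  0.82941515])}
side {'fovy': 44.27450341381228, 'cx': 288.8355881589581, 'cy': 208.96480713274764, 'R': array([[ 0.97052615, -0.23955274,  0.02633411],
       [-0.06120531, -0.35069623, -0.93448706],
       [ 0.23309421,  0.90533234, -0.35502176]]), 't': array([-0.55690588,  0.0150698 ,  0.87102731])}
{'time_s': 0.1, 'joint_pos': array([-1.22197471e+00,  2.13307909e-01, -3.49707204e-02,  1.32347924e+00,
       -5.83257107e-07,  1.57081133e+00]), 'joint_vel': array([-0.00295461, -0.00177852,  0.00166786,  0.00057438,  0.00017268,
        0.00050583]), 'effort': array([ 3.72287337e-03, -6.87249041e+01,  4.87806880e+01,  1.22687113e-02,
        3.50700657e-04,  1.36086820e-05]), 'position': array([ 0.17079658, -0.46961713,  0.23087533]), 'tool_rot': array([-3.14063112e+00,  5.97679168e-07,  3.48806620e-01]), 'wrist_force': array([-0.22149835,  0.01018277,  0.22165212]), 'ft_torque': array([ 0.04880394,  0.00982767, -0.00836305]), 'finger_force': 0.0, 'grip_width': 0.08543552698962398}
green_tray 0.93 [265.5 265.9] [ 0.4732 -0.0871]
green_tray 0.52 [203.5 294.8] [ 0.5927 -0.1443]
red_clip 0.57 [219.5 273.4] [ 0.5618 -0.1023]
blue_clip 0.4 [214.7 318.7] [ 0.5701 -0.1904]
white_clip 0.59 [206.9 342.7] [ 0.5848 -0.2374]
white_clip 0.21 [220.7 275.7] [ 0.5594 -0.1067]
yellow_clip 0.39 [218.5 299.4] [ 0.5631 -0.1528]
red_vial 0.7 [212.1 271.6] [ 0.5764 -0.0989]
blue_vial 0.43 [204.  317.5] [ 0.5912 -0.1885]
blue_vial 0.2 [208.2 344.7] [ 0.5822 -0.2412]
white_vial 0.45 [196.3 341.8] [ 0.6058 -0.2363]
yellow_vial 0.68 [185.8 236.1] [ 0.6294 -0.0297]
yellow_vial 0.67 [218.1 236.3] [ 0.5655 -0.0302]
yellow_vial 0.66 [243.6 339.8] [ 0.5134 -0.2297]
```

View pics/top1.png

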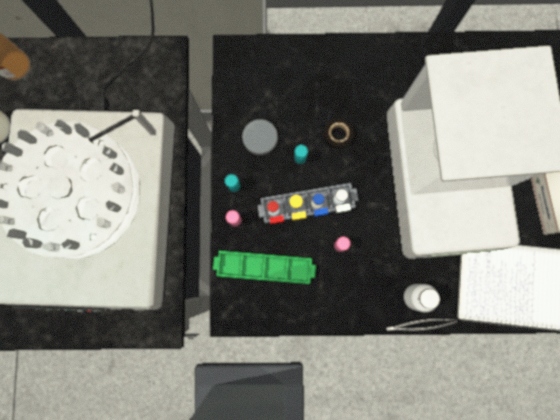

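View pics/side1.png

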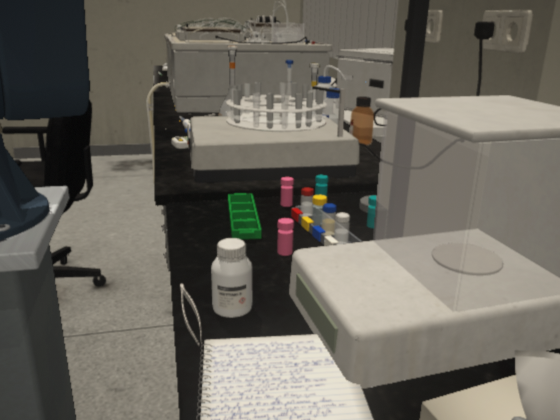

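The top view shows the grey tray at about (200,308), with caps from left to right red (207,273), yellow (201,296), blue (200,319) and white (196,342). The empty green tray is nearer, at (267,265). The pink and teal vials are look-alikes. Next I'll fit both tray poses.

```bash
cat >> h.py <<'E'
def proj(cam,X):
    c=r.get_calibration(cam); f=210/np.tan(np.radians(c['fovy'])/2)
    p=np.atleast_2d(X)@np.array(c['R']).T+np.array(c['t']); return p[:,:2]/p[:,2:]*f+[c['cx'],c['cy']]  # col,row
E
cat > fit.py <<'E'
from h import *
from scipy.optimize import minimize
for cam in('top','side'): r.capture(cam)
def place(p,L): 
    c,s=np.cos(p[2]),np.sin(p[2]); L=np.atleast_2d(L)
    return np.c_[p[0]+c*L[:,0]-s*L[:,1],p[1]+s*L[:,0]+c*L[:,1],L[:,2]]
def fit(name,p0):
    masks={}
    for cam in('top','side'):
        t=r.trace(name,cam)
        for d in t[:2]: print(name,cam,round(d['p'],2),d['centre'],d['region'].sum())
        if t: masks[cam]=t[0]['region'].astype(np.uint8)
    return masks
m=fit('green_tray',0)
def sil(cam,p,half):
    B=np.array([[a*.0235,b*half,z] for a in(1,-1) for b in(1,-1) for z in(0,.016)])
    im=np.zeros((420*4,560*4),np.uint8)
    h=cv2.convexHull((proj(cam,place(p,B))*4+1.5).astype(np.int32)); cv2.fillConvexPoly(im,h,1); return im
for cams in(['top'],['top','side']):
    M={c:cv2.resize(m[c],None,fx=4,fy=4,interpolation=0) for c in cams if c in m}
    def cost(q):
        return sum(1-(lambda s:(s&M[c]).sum()/(s|M[c]).sum())(sil(c,q[:3],q[3])) for c in M)
    q=minimize(cost,[.47,-.087,-.08,.092],method='Nelder-Mead',options=dict(initial_simplex=np.array([.47,-.087,-.08,.092])+np.vstack([np.zeros(4),np.diag([.008,.008,.1,.006])]))) 
    print(cams,np.round(q.x,4),q.fun)
Y=dict(red=.0645,yellow=.0215,blue=-.0215,white=-.0645)
obs=[]
for n,y in Y.items():
    for cam in('top','side'):
        for kind in('_clip','_vial'):
            ds=r.mark_of(n+kind,cam)
            for d in ds[:3]:
                if d['p']>.3: print(n+kind,cam,round(d['p'],2),np.round(d['centre'],1),np.round(onz(cam,d['centre'],0 if kind=='_clip' else .003)[:2],4))
# vial caps by colour (top)
im=r.capture('top'); hsv=cv2.cvtColor(im,cv2.COLOR_RGB2HSV)
save('topz',cv2.resize(im[150:300,200:370],None,fx=4,fy=4,interpolation=cv2.INTER_CUBIC))
E
python3 fit.py
```

```text
green_tray top 0.96 [263.1, 266.3] 2488
green_tray side 0.94 [218.0, 244.2] 1231
['top'] [ 0.4712 -0.0827 -0.0989  0.0914] 0.06580642025710193
['top', 'side'] [ 0.4706 -0.084  -0.0962  0.0875] 0.1526747998246386
red_clip top 0.5 [220.  272.9] [ 0.5609 -0.1013]
red_vial top 0.46 [211.2 273.1] [ 0.5777 -0.1019]
red_clip side 0.49 [222.5 297.6] [ 0.5595 -0.1213]
red_vial side 0.9 [215.5 305.3] [ 0.5793 -0.0992]
yellow_clip top 0.59 [215.8 297.9] [ 0.5685 -0.1499]
yellow_vial top 0.71 [185.3 237.9] [ 0.6298 -0.0335]
yellow_vial top 0.66 [205.9 294.3] [ 0.5876 -0.1432]
yellow_vial top 0.61 [217.3 235.1] [ 0.5667 -0.0282]
yellow_clip side 0.64 [228.1 308.8] [ 0.5718 -0.1487]
yellow_vial side 0.89 [250.3 284.8] [ 0.5102 -0.2319]
yellow_vial side 0.6 [205.2 319.5] [ 0.6198 -0.0531]
yellow_vial side 0.58 [205.2 287.4] [ 0.5604 -0.0428]
blue_clip top 0.48 [213.1 322.2] [ 0.5731 -0.1972]
blue_vial top 0.53 [204.4 317.2] [ 0.5899 -0.1877]
blue_clip side 0.5 [238.7 319.6] [ 0.5769 -0.194 ]
blue_vial side 0.61 [236.4 323.8] [ 0.5841 -0.193 ]
white_clip top 0.42 [208.  343.7] [ 0.5826 -0.2393]
white_vial top 0.51 [197.4 336.4] [ 0.6032 -0.2253]
white_clip side 0.46 [249. 331.] [ 0.5828 -0.2345]
white_vial side 0.74 [243.2 339.3] [ 0.6002 -0.2226]
```

View pics/topz.png

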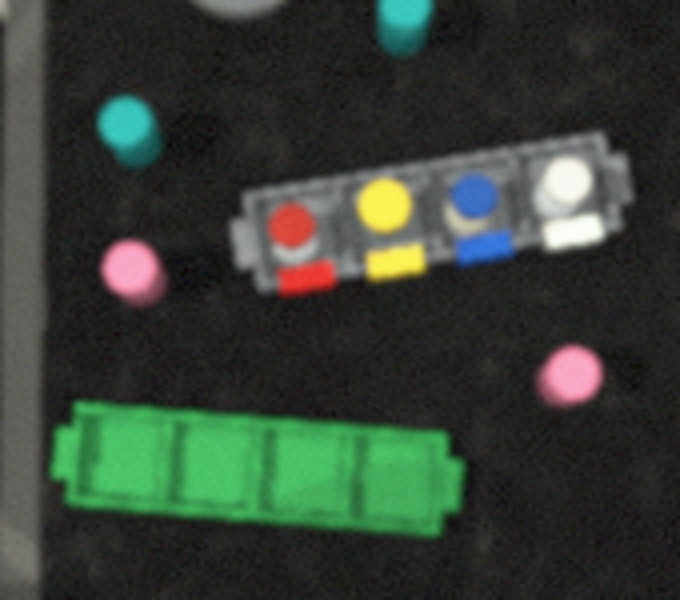

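In the 4x zoom the caps are red (292,226), yellow (384,206), blue (474,196) and white (567,180), each with its matching clip in front. The green tray's corners are (77,402), (447,432), (440,533) and (70,505).

Run:
```python
from h import *
z=lambda x,y,h: onz('top',(150+(y-1.5)/4,200+(x-1.5)/4),h)[:2]
for n,p in dict(red=(292,226),yellow=(384,206),blue=(474,196),white=(567,180)).items(): print(n,np.round(z(*p,.055),4))
P=np.array([z(*p,.019) for p in [(306,279),(395,262),(484,247),(572,232)]])
def fitpts(P,L):
    a,b=P.mean(0),L.mean(0); H=(L-b).T@(P-a); th=np.arctan2(H[0,1]-H[1,0],H[0,0]+H[1,1])
    R=np.array([[np.cos(th),-np.sin(th)],[np.sin(th),np.cos(th)]]); t=a-R@b
    print('pose',np.round(t,4),round(th,4),'res',np.round((L@R.T+t-P)*1000,1).tolist()); return R,t
ys=np.array([.0645,.0215,-.0215,-.0645])
R,t=fitpts(P,np.c_[[-.0215]*4,ys]); print(np.round(np.c_[ys*0,ys]@R.T+t,4))
G=np.array([z(*p,.016) for p in [(77,402),(447,432),(440,533),(70,505)]])
R,t=fitpts(G,np.array([[.0235,.088],[.0235,-.088],[-.0235,-.088],[-.0235,.088]])); print(np.round(np.c_[ys*0,ys]@R.T+t,4))
for p in [(131,268),(573,374),(126,123)]: print(np.round(z(*p,.052),4))
print('hand_eye',np.round(r.get_calibration('wrist')['hand_eye'],4).tolist(), r.get_calibration('wrist')['fovy'])
```

```text
red [ 0.5796 -0.1025]
yellow [ 0.5883 -0.1447]
blue [ 0.5924 -0.186 ]
white [ 0.5992 -0.2288]
pose [ 0.5915 -0.168 ] 0.1626 res [[0.3, 0.1], [-0.4, 0.1], [-0.1, 0.1], [0.2, -0.3]]
[[ 0.5811 -0.1043]
 [ 0.588  -0.1468]
 [ 0.595  -0.1892]
 [ 0.602  -0.2316]]
pose [ 0.4708 -0.0845] -0.089 res [[-0.7, 0.1], [-0.1, -0.7], [0.1, -0.7], [0.7, 1.3]]
[[ 0.4766 -0.0203]
 [ 0.4727 -0.0631]
 [ 0.4689 -0.1059]
 [ 0.4651 -0.1487]]
[ 0.5615 -0.0285]
[ 0.5104 -0.2293]
[ 0.6293 -0.026 ]
hand_eye [[-0.0002, -0.9492, -0.3145, 0.0807], [1.0, -0.0002, -0.0001, -0.0008], [0.0001, -0.3145, 0.9492, -0.1421], [0.0, 0.0, 0.0, 1.0]] 59.89657676605065
```

```bash
cat > goto.py <<'E'
from h import *
import sys
# args: groups x,y,z,psi ; prints shifts in command units from the current pose, for each
s=r.observe(); rp=s['tool_rot']; psi=rp[2]
def rel(p,ps,q,qs):
    d=np.array(q)-p; c,sn=np.cos(ps),np.sin(ps)
    return [ (d[0]*c+d[1]*sn)/.15,(d[0]*sn-d[1]*c)/.15,-d[2]/.15,0,0,-((qs-ps+np.pi)%(2*np.pi)-np.pi)/np.pi]
print('t',s['time_s'],'pos',np.round(s['position'],4),np.round(rp,4),'w',round(s['grip_width'],4))
for a in sys.argv[1:]:
    v=[float(k) for k in a.split(',')]; print(a,'->',np.round(rel(s['position'],psi,v[:3],v[3]),3).tolist())
E
python3 goto.py .251,-.32,.22,1.733
```

```text
t 1.65 pos [ 0.1709 -0.4699  0.2313] [-3.1416  0.      0.3488] w 0.0857
.251,-.32,.22,1.733 -> [0.844, -0.756, 0.075, 0.0, 0.0, -0.441]
```

Request:
{"method": "drive_tool", "body": {"commands": [0.6,0.84,-0.76,0,0,0,-0.44,0.6,0.84,-0.76,0,0,0,-0.44,0.6,0.84,-0.76,0,0,0,-0.44,0.6,0.84,-0.76,0,0,0,-0.44,0.6,0.84,-0.76,0,0,0,-0.44,0.6,0.84,-0.76,0,0,0,-0.44,0.6,0.84,-0.76,0,0,0,-0.44,0.6,0.84,-0.76,0,0,0,-0.44]}}

```text
time_s: 2.65
position: [0.2504, -0.3196, 0.2313]
tool_rot: [3.142, 0.0, 1.735]
wrist_force: [0.7, -0.2, 0.7]
grip_width: 0.0514
finger_force: 0.0
```

```bash
python3 goto.py .39,-.19,.22,1.733
```

```text
t 2.65 pos [ 0.2504 -0.3196  0.2313] [3.1415e+00 1.0000e-04 1.7353e+00] w 0.0514
.39,-.19,.22,1.733 -> [0.7, 1.06, 0.076, 0.0, 0.0, 0.001]
```

Request:
{"method": "drive_tool", "body": {"commands": [0.6,0.75,0.95,0.3,0,0,0,0.6,0.75,0.95,0.3,0,0,0,0.6,0.75,0.95,0.3,0,0,0,0.6,0.75,0.95,0.3,0,0,0]}}

```text
time_s: 3.15
position: [0.3746, -0.1827, 0.1854]
tool_rot: [-3.141, -0.001, 1.737]
wrist_force: [0.5, -0.9, -0.1]
grip_width: 0.0511
finger_force: 0.0
```

```bash
python3 goto.py .49,-.125,.2,1.733
```

```text
t 3.15 pos [ 0.3746 -0.1827  0.1854] [-3.1408e+00 -1.3000e-03  1.7371e+00] w 0.0511
.49,-.125,.2,1.733 -> [0.252, 0.823, -0.098, 0.0, 0.0, 0.001]
```

Request:
{"method": "drive_tool", "body": {"commands": [0.6,0.05,0.97,-0.3,0,0,0,0.6,0.05,0.97,-0.3,0,0,0,0.6,0.05,0.97,-0.3,0,0,0,0.6,0.05,0.97,-0.3,0,0,0,0.6,0.05,0.97,-0.3,0,0,0]}}

```text
time_s: 3.78
position: [0.5146, -0.1559, 0.2311]
tool_rot: [-3.141, -0.0, 1.73]
wrist_force: [0.3, 0.1, 0.3]
grip_width: 0.0514
finger_force: 0.0
```

```bash
cat >> h.py <<'E'
from scipy.spatial.transform import Rotation as Ro
def wcam():
    s=r.observe(); T=np.eye(4); T[:3,:3]=Ro.from_euler('xyz',s['tool_rot']).as_matrix(); T[:3,3]=s['position']
    return T@np.array(r.get_calibration('wrist')['hand_eye'])
def wonz(M,rc,z):
    c=r.get_calibration('wrist'); f=210/np.tan(np.radians(c['fovy'])/2)
    d=M[:3,:3]@np.array([(rc[1]-c['cx'])/f,(rc[0]-c['cy'])/f,1.]); o=M[:3,3]; return (o+d*(z-o[2])/d[2])[:2]
E
cat > wl.py <<'E'
from h import *
import sys
M=wcam(); save(sys.argv[1],r.capture('wrist')); np.save('M.npy',M)
for n in['red_clip','yellow_clip','blue_clip','white_clip','green_tray']:
    for d in r.mark_of(n,'wrist')[:1]: print(n,round(d['p'],2),np.round(d['centre']),np.round(wonz(M,d['centre'],0),4))
E
python3 wl.py w1; python3 goto.py
```

```text
red_clip 0.63 [130. 326.] [ 0.5559 -0.1107]
yellow_clip 0.52 [171. 329.] [ 0.5675 -0.1521]
blue_clip 0.6 [211. 326.] [ 0.5724 -0.1958]
white_clip 0.64 [243. 327.] [ 0.5814 -0.233 ]
t 4.075 pos [ 0.515  -0.1555  0.2315] [3.1414e+00 1.0000e-04 1.7305e+00] w 0.0516
```

View pics/w1.png

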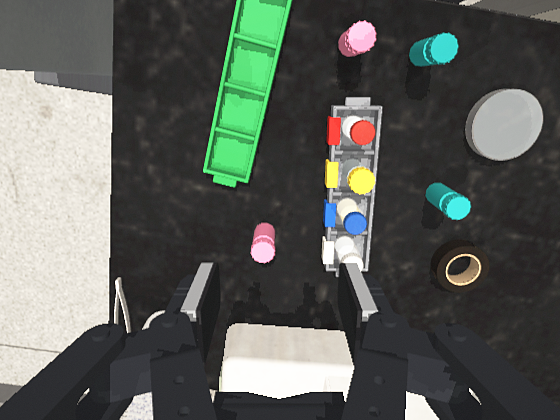

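The wrist view agrees with the order. The caps are red (132,362), yellow (180,361) and blue (219,355), and the green pocket floors are at about (154,232), (111,242) and (66,252).

```bash
python3 - <<'E'
from h import *
M=np.load('M.npy')
for n,p in dict(red=(132,362),yel=(180,361),blue=(219,355)).items(): print(n,np.round(wonz(M,p,.055),4))
for n,p in dict(c_red=(131,334),c_y=(174,332),c_b=(215,330),c_w=(252,328)).items(): print(n,np.round(wonz(M,p,.019),4))
for n,p in dict(g4=(154,232),g3=(111,242),g2=(66,252)).items(): print(n,np.round(wonz(M,p,.003),4))
E
python3 goto.py .580,-.103,.1,1.733 .580,-.103,.025,1.733
```

```text
red [ 0.5786 -0.1026]
yel [ 0.5875 -0.1444]
blue [ 0.5905 -0.1818]
c_red [ 0.5605 -0.109 ]
c_y [ 0.5673 -0.1508]
c_b [ 0.5741 -0.1937]
c_w [ 0.5805 -0.2353]
g4 [ 0.465  -0.1499]
g3 [ 0.4697 -0.1059]
g2 [ 0.4738 -0.0632]
t 4.075 pos [ 0.515  -0.1555  0.2315] [3.1414e+00 1.0000e-04 1.7305e+00] w 0.0516
.580,-.103,.1,1.733 -> [0.277, 0.483, 0.877, 0.0, 0.0, -0.001]
.580,-.103,.025,1.733 -> [0.277, 0.483, 1.377, 0.0, 0.0, -0.001]
```

Request:
{"method": "drive_tool", "body": {"commands": [0.6,0.28,0.48,0.6,0,0,0,0.6,0.28,0.48,0.8,0,0,0,0.6,0.28,0.48,0.88,0,0,0,0.6,0.28,0.48,0.88,0,0,0]}}

```text
time_s: 4.58
position: [0.5784, -0.1017, 0.0973]
tool_rot: [-3.138, -0.001, 1.732]
wrist_force: [-0.1, -0.2, 0.3]
grip_width: 0.0516
finger_force: 0.0
```

```bash
python3 goto.py .579,-.103,.025,1.733
```

```text
t 4.575 pos [ 0.5784 -0.1017  0.0973] [-3.1375e+00 -1.4000e-03  1.7319e+00] w 0.0516
.579,-.103,.025,1.733 -> [-0.009, 0.003, 0.482, 0.0, 0.0, -0.0]
```

Request:
{"method": "drive_tool", "body": {"commands": [0.6,0,0,0.25,0,0,0,0.6,0,0,0.49,0,0,0,0.6,0,0,0.49,0,0,0,0,0,0,0.49,0,0,0,0,0,0,0.49,0,0,0,0,0,0,0.49,0,0,0,0,0,0,0.49,0,0,0]}}

```text
time_s: 5.45
position: [0.5812, -0.1028, 0.0283]
tool_rot: [3.138, 0.001, 1.731]
wrist_force: [-1.9, -1.1, 12.8]
grip_width: 0.0206
finger_force: 58.2
```

```bash
python3 goto.py .579,-.103,.12,1.733 .465,-.149,.12,1.482 .465,-.149,.027,1.482
```

```text
t 5.45 pos [ 0.5812 -0.1028  0.0283] [3.1385e+00 1.5000e-03 1.7309e+00] w 0.0206
.579,-.103,.12,1.733 -> [0.001, -0.015, -0.611, 0.0, 0.0, -0.001]
.465,-.149,.12,1.482 -> [-0.181, -0.814, -0.611, 0.0, 0.0, 0.079]
.465,-.149,.027,1.482 -> [-0.181, -0.814, 0.009, 0.0, 0.0, 0.079]
```

Request:
{"method": "drive_tool", "body": {"commands": [0,0,0,-0.2,0,0,0,0,0,0,-0.45,0,0,0,0,0,0,-0.62,0,0,0,0,-0.05,-0.25,-0.62,0,0,0.03,0,-0.1,-0.5,-0.62,0,0,0.05,0,-0.15,-0.7,-0.62,0,0,0.08,0,-0.18,-0.81,-0.62,0,0,0.08,0,-0.18,-0.81,-0.62,0,0,0.08]}}

```text
time_s: 6.45
position: [0.4643, -0.1488, 0.1197]
tool_rot: [3.14, 0.0, 1.481]
wrist_force: [0.6, -0.9, 0.1]
grip_width: 0.02
finger_force: 59.1
```

```bash
python3 - <<'E'
from h import *
save('w2',r.capture('wrist'))
E
python3 goto.py .465,-.149,.03,1.482
```

```text
t 6.5 pos [ 0.465  -0.1485  0.1196] [3.1401e+00 2.0000e-04 1.4811e+00] w 0.0203
.465,-.149,.03,1.482 -> [-0.003, 0.0, 0.597, 0.0, 0.0, -0.0]
```

View pics/w2.png

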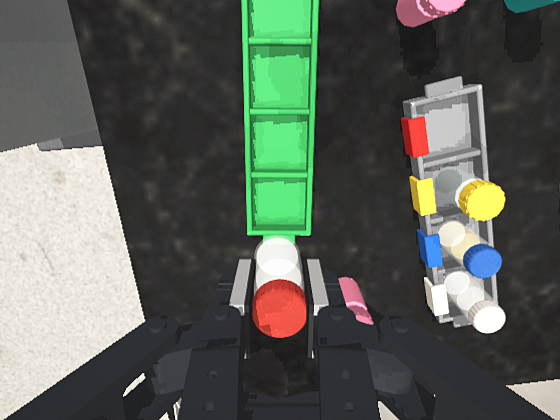

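The red vial is held upright at (270,280), in front of the rightmost green pocket.

Request:
{"method": "drive_tool", "body": {"commands": [0,0,0,0.25,0,0,0,0,0,0,0.5,0,0,0,0,0,0,0.61,0,0,0,0,0,0,0.61,0,0,0,0.55,0,0,0.61,0,0,0,0.55,0,0,0.61,0,0,0,0.55,0,0,0.61,0,0,0]}}

```text
time_s: 7.38
position: [0.4646, -0.1483, 0.0275]
tool_rot: [3.141, 0.0, 1.48]
wrist_force: [0.1, -0.4, -0.1]
grip_width: 0.0471
finger_force: 0.0
```

```bash
python3 goto.py .465,-.149,.12,1.482 .5876,-.1445,.12,1.733
```

```text
t 7.375 pos [ 0.4646 -0.1483  0.0275] [3.1411e+00 1.0000e-04 1.4801e+00] w 0.0471
.465,-.149,.12,1.482 -> [-0.004, 0.003, -0.616, 0.0, 0.0, -0.001]
.5876,-.1445,.12,1.733 -> [0.1, 0.814, -0.616, 0.0, 0.0, -0.08]
```

Next, the yellow vial. I'll lift and travel over it.

Request:
{"method": "drive_tool", "body": {"commands": [0.6,0,0,-0.3,0,0,0,0.6,0,0,-0.55,0,0,0,0.6,0.02,0.15,-0.62,0,0,-0.02,0.6,0.06,0.5,-0.62,0,0,-0.05,0.6,0.1,0.81,-0.62,0,0,-0.08,0.6,0.1,0.81,-0.62,0,0,-0.08,0.6,0.1,0.81,-0.55,0,0,-0.08]}}

```text
time_s: 8.25
position: [0.5866, -0.1445, 0.1098]
tool_rot: [3.141, 0.0, 1.73]
wrist_force: [0.3, 0.9, 0.6]
grip_width: 0.0512
finger_force: 0.0
```

```bash
python3 - <<'E'
from h import *
save('w3',r.capture('wrist'))
E
python3 goto.py .5878,-.1445,.026,1.733
```

```text
t 8.3 pos [ 0.5854 -0.1444  0.108 ] [-3.1400e+00 -6.0000e-04  1.7303e+00] w 0.0512
.5878,-.1445,.026,1.733 -> [-0.003, 0.016, 0.547, 0.0, 0.0, -0.001]
```

View pics/w3.png

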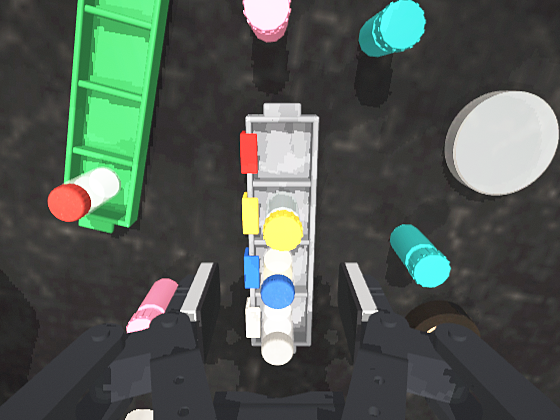

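The red vial stands in the rightmost green pocket, and yellow is lined up between the fingers. Descending to grip it.

Request:
{"method": "drive_tool", "body": {"commands": [0.6,0,0.01,0.28,0,0,0,0.6,0,0.01,0.53,0,0,0,0.6,0,0.01,0.54,0,0,0,0,0,0.01,0.54,0,0,0,0,0,0.01,0.54,0,0,0,0,0,0.01,0.54,0,0,0,0,0,0.01,0.54,0,0,0]}}

```text
time_s: 9.18
position: [0.589, -0.1446, 0.0309]
tool_rot: [3.139, 0.001, 1.731]
wrist_force: [-2.3, 0.7, 7.8]
grip_width: 0.021
finger_force: 58.4
```

```bash
python3 goto.py .4692,-.106,.12,1.482
```

```text
t 9.175 pos [ 0.589  -0.1446  0.0309] [3.1391e+00 1.2000e-03 1.7309e+00] w 0.021
.4692,-.106,.12,1.482 -> [0.381, -0.748, -0.594, 0.0, 0.0, 0.079]
```

Request:
{"method": "drive_tool", "body": {"commands": [0,0,0,-0.2,0,0,0,0,0,0,-0.45,0,0,0,0,0,0,-0.62,0,0,0,0,0.12,-0.25,-0.62,0,0,0.03,0,0.25,-0.5,-0.62,0,0,0.05,0,0.35,-0.68,-0.62,0,0,0.08,0,0.38,-0.745,-0.62,0,0,0.08,0,0.38,-0.745,-0.62,0,0,0.08]}}

```text
time_s: 10.18
position: [0.4693, -0.106, 0.1228]
tool_rot: [3.14, 0.0, 1.482]
wrist_force: [0.2, 0.5, -0.3]
grip_width: 0.0214
finger_force: 58.8
```

```bash
python3 goto.py .4692,-.106,.031,1.482
```

```text
t 10.175 pos [ 0.4693 -0.106   0.1228] [3.1397e+00 3.0000e-04 1.4815e+00] w 0.0214
.4692,-.106,.031,1.482 -> [-0.0, -0.0, 0.612, 0.0, 0.0, -0.0]
```

Request:
{"method": "drive_tool", "body": {"commands": [0,0,0,0.25,0,0,0,0,0,0,0.5,0,0,0,0,0,0,0.61,0,0,0,0,0,0,0.62,0,0,0,0.55,0,0,0.62,0,0,0,0.55,0,0,0.62,0,0,0,0.55,0,0,0.62,0,0,0]}}

```text
time_s: 11.05
position: [0.4691, -0.1059, 0.0291]
tool_rot: [3.141, 0.0, 1.48]
wrist_force: [1.1, 0.1, -0.4]
grip_width: 0.0473
finger_force: 0.0
```

```bash
python3 goto.py .593,-.186,.12,1.733
```

```text
t 11.05 pos [ 0.4691 -0.1059  0.0291] [3.1409e+00 1.0000e-04 1.4799e+00] w 0.0473
.593,-.186,.12,1.733 -> [-0.457, 0.871, -0.606, 0.0, 0.0, -0.081]
```

Request:
{"method": "drive_tool", "body": {"commands": [0.6,0,0,-0.3,0,0,0,0.6,0,0,-0.55,0,0,0,0.6,-0.08,0.15,-0.6,0,0,-0.02,0.6,-0.28,0.5,-0.6,0,0,-0.05,0.6,-0.45,0.86,-0.6,0,0,-0.08,0.6,-0.45,0.86,-0.6,0,0,-0.08,0.6,-0.45,0.86,-0.6,0,0,-0.08]}}

```text
time_s: 11.92
position: [0.5905, -0.1845, 0.1185]
tool_rot: [-3.141, -0.0, 1.731]
wrist_force: [0.3, -1.0, -0.3]
grip_width: 0.0516
finger_force: 0.0
```

```bash
python3 - <<'E'
from h import *
M=wcam(); np.save('M.npy',M); save('w4',r.capture('wrist'))
for n in('blue_vial','white_vial'):
    for d in r.trace(n,'wrist')[:2]: print(n,d['p'],d['centre'])
E
python3 goto.py .593,-.186,.03,1.733
```

```text
blue_vial 0.79 [220.4, 284.6]
blue_vial 0.64 [150.9, 253.7]
white_vial 0.67 [270.7, 282.5]
t 12.075 pos [ 0.5903 -0.1842  0.1194] [3.1414e+00 1.0000e-04 1.7312e+00] w 0.0512
.593,-.186,.03,1.733 -> [-0.015, 0.016, 0.596, 0.0, 0.0, -0.001]
```

View pics/w4.png

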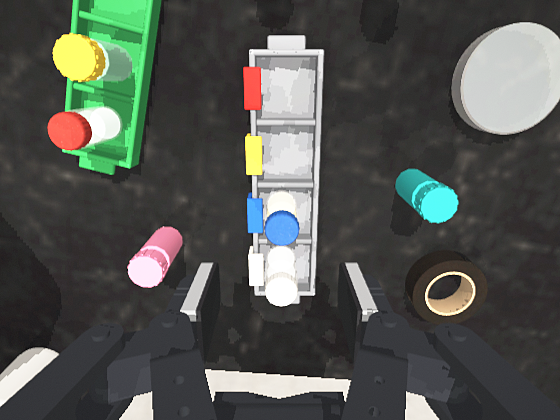

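Yellow stands next to red in the green tray. The blue cap is at (228,282) and the white cap at (290,281).

Run:
```python
from h import *
M=np.load('M.npy')
print(wonz(M,(227,282),.055),wonz(M,(289,281),.055))
```

```text
[ 0.59225897 -0.18479413] [ 0.59855918 -0.22721956]
```

Request:
{"method": "drive_tool", "body": {"commands": [0.6,0,0.01,0.25,0,0,0]}}

```text
time_s: 12.2
position: [0.5939, -0.1846, 0.0841]
tool_rot: [3.136, 0.003, 1.731]
wrist_force: [0.2, 0.8, -0.7]
grip_width: 0.0509
finger_force: 0.0
```

```bash
python3 goto.py .592,-.186,.028,1.733
```

```text
t 12.2 pos [ 0.5939 -0.1846  0.0841] [3.1364e+00 2.6000e-03 1.7312e+00] w 0.0509
.592,-.186,.028,1.733 -> [-0.007, -0.014, 0.374, 0.0, 0.0, -0.001]
```

Request:
{"method": "drive_tool", "body": {"commands": [0.6,-0.005,0,0.25,0,0,0,0.6,-0.005,0,0.37,0,0,0,0.6,-0.005,0,0.37,0,0,0,0,-0.005,0,0.37,0,0,0,0,-0.005,0,0.37,0,0,0,0,-0.005,0,0.37,0,0,0,0,-0.005,0,0.37,0,0,0]}}

```text
time_s: 13.08
position: [0.5933, -0.1854, 0.0275]
tool_rot: [3.14, 0.001, 1.731]
wrist_force: [-2.5, 0.7, 7.9]
grip_width: 0.0205
finger_force: 58.4
```

```bash
python3 goto.py .4732,-.063,.12,1.482
```

```text
t 13.075 pos [ 0.5933 -0.1854  0.0275] [3.1396e+00 1.0000e-03 1.7311e+00] w 0.0205
.4732,-.063,.12,1.482 -> [0.934, -0.66, -0.617, 0.0, 0.0, 0.079]
```

Request:
{"method": "drive_tool", "body": {"commands": [0,0,0,-0.25,0,0,0,0,0,0,-0.55,0,0,0,0,0.1,-0.05,-0.62,0,0,0,0,0.35,-0.25,-0.62,0,0,0.03,0,0.65,-0.45,-0.62,0,0,0.05,0,0.88,-0.62,-0.62,0,0,0.08,0,0.935,-0.66,-0.62,0,0,0.08,0,0.935,-0.66,-0.62,0,0,0.08]}}

```text
time_s: 14.08
position: [0.4725, -0.0623, 0.1191]
tool_rot: [3.141, 0.0, 1.482]
wrist_force: [-0.1, -0.3, -0.7]
grip_width: 0.0201
finger_force: 59.0
```

```bash
python3 goto.py .4732,-.063,.0275,1.482
```

```text
t 14.075 pos [ 0.4725 -0.0623  0.1191] [3.1407e+00 2.0000e-04 1.4816e+00] w 0.0201
.4732,-.063,.0275,1.482 -> [-0.004, 0.005, 0.611, 0.0, 0.0, -0.0]
```

Request:
{"method": "drive_tool", "body": {"commands": [0,0,0,0.25,0,0,0,0,0,0,0.5,0,0,0,0,0,0,0.61,0,0,0,0,0,0,0.61,0,0,0,0.55,0,0,0.61,0,0,0,0.55,0,0,0.61,0,0,0,0.55,0,0,0.61,0,0,0]}}

```text
time_s: 14.95
position: [0.4728, -0.0627, 0.0275]
tool_rot: [3.141, 0.0, 1.48]
wrist_force: [0.5, 0.4, -0.0]
grip_width: 0.0471
finger_force: 0.0
```

```bash
python3 goto.py .57,-.2,.12,1.733 .599,-.228,.12,1.733
```

```text
t 14.95 pos [ 0.4728 -0.0627  0.0275] [3.1411e+00 1.0000e-04 1.4798e+00] w 0.0471
.57,-.2,.12,1.733 -> [-0.852, 0.729, -0.616, 0.0, 0.0, -0.081]
.599,-.228,.12,1.733 -> [-1.021, 0.938, -0.616, 0.0, 0.0, -0.081]
```

Request:
{"method": "drive_tool", "body": {"commands": [0.6,0,0,-0.3,0,0,0,0.6,0,0,-0.55,0,0,0,0.6,-0.15,0.15,-0.62,0,0,-0.02,0.6,-0.45,0.45,-0.62,0,0,-0.05,0.6,-0.75,0.75,-0.62,0,0,-0.08,0.6,-1,0.92,-0.62,0,0,-0.08,0.6,-1,0.94,-0.62,0,0,-0.08,0.6,-1,0.94,-0.62,0,0,-0.08]}}

```text
time_s: 15.95
position: [0.5991, -0.2245, 0.1201]
tool_rot: [-3.141, -0.0, 1.731]
wrist_force: [0.3, 0.3, 1.1]
grip_width: 0.051
finger_force: 0.0
```

```bash
python3 goto.py .599,-.228,.03,1.733
python3 - <<'E'
from h import *
save('w5',r.capture('wrist'))
E
```

```text
t 15.95 pos [ 0.5991 -0.2245  0.1201] [-3.1413e+00 -4.0000e-04  1.7310e+00] w 0.051
.599,-.228,.03,1.733 -> [-0.023, -0.004, 0.601, 0.0, 0.0, -0.001]
```

View pics/w5.png

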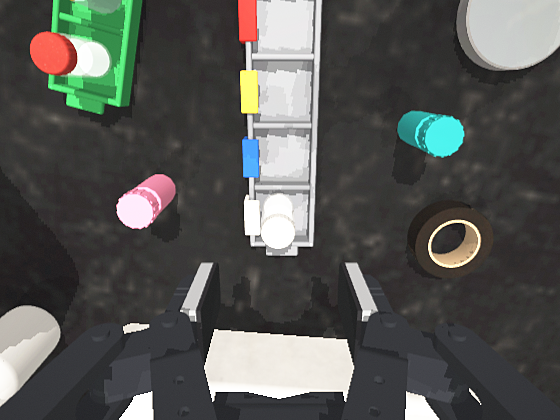

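The white vial stands alone, with its cap at (228,278), and the way down is clear.

Request:
{"method": "drive_tool", "body": {"commands": [0.6,-0.02,0,0.28,0,0,0,0.6,-0.02,0,0.55,0,0,0,0.6,-0.02,0,0.61,0,0,0,0.6,-0.02,0,0.61,0,0,0,0,-0.02,0,0.61,0,0,0,0,-0.02,0,0.61,0,0,0,0,-0.02,0,0.61,0,0,0,0,-0.02,0,0.61,0,0,0]}}

```text
time_s: 17.0
position: [0.6007, -0.2281, 0.0306]
tool_rot: [3.139, 0.001, 1.731]
wrist_force: [-1.0, 0.3, 9.1]
grip_width: 0.0203
finger_force: 58.3
```

```bash
python3 goto.py .545,-.1,.12,1.733 .4768,-.0203,.12,1.482
```

```text
t 17.0 pos [ 0.6007 -0.2281  0.0306] [3.1393e+00 1.3000e-03 1.7311e+00] w 0.0203
.545,-.1,.12,1.733 -> [0.902, -0.23, -0.596, 0.0, 0.0, -0.001]
.4768,-.0203,.12,1.482 -> [1.5, -0.594, -0.596, 0.0, 0.0, 0.079]
```

Request:
{"method": "drive_tool", "body": {"commands": [0,0,0,-0.25,0,0,0,0,0,0,-0.55,0,0,0,0,0.1,-0.05,-0.62,0,0,0,0,0.4,-0.18,-0.62,0,0,0.03,0,0.7,-0.3,-0.62,0,0,0.05,0,0.95,-0.4,-0.62,0,0,0.08,0,0.95,-0.4,-0.62,0,0,0.08]}}

```text
time_s: 17.88
position: [0.5161, -0.0945, 0.1221]
tool_rot: [-3.141, -0.0, 1.481]
wrist_force: [0.3, -1.3, -0.7]
grip_width: 0.0203
finger_force: 59.0
```

```bash
python3 goto.py .4768,-.0203,.12,1.482
```

```text
t 17.875 pos [ 0.5161 -0.0945  0.1221] [-3.1413e+00 -3.0000e-04  1.4809e+00] w 0.0203
.4768,-.0203,.12,1.482 -> [0.469, -0.306, 0.014, 0.0, 0.0, -0.0]
```

Request:
{"method": "drive_tool", "body": {"commands": [0,0.25,-0.15,0,0,0,0,0,0.42,-0.28,0,0,0,0,0,0.465,-0.305,0,0,0,0,0,0.465,-0.305,0,0,0,0]}}

```text
time_s: 18.38
position: [0.4789, -0.0232, 0.122]
tool_rot: [3.141, 0.0, 1.481]
wrist_force: [0.2, 0.5, -1.0]
grip_width: 0.0199
finger_force: 59.0
```

```bash
python3 goto.py .4768,-.0203,.0305,1.482
```

```text
t 18.375 pos [ 0.4789 -0.0232  0.122 ] [3.1410e+00 2.0000e-04 1.4806e+00] w 0.0199
.4768,-.0203,.0305,1.482 -> [0.018, -0.016, 0.61, 0.0, 0.0, -0.0]
```

Request:
{"method": "drive_tool", "body": {"commands": [0,0,0,0.25,0,0,0,0,0,0,0.5,0,0,0,0,0,0,0.61,0,0,0,0,0,0,0.61,0,0,0,0.55,0,0,0.61,0,0,0,0.55,0,0,0.61,0,0,0,0.55,0,0,0.61,0,0,0]}}

```text
time_s: 19.25
position: [0.4788, -0.0232, 0.0305]
tool_rot: [3.141, 0.0, 1.48]
wrist_force: [0.2, 0.1, 0.4]
grip_width: 0.0471
finger_force: 0.0
```

Request:
{"method": "drive_tool", "body": {"commands": [0.55,0,0,-0.3,0,0,0,0.55,0,0,-0.6,0,0,0,0.55,0,0,-0.95,0,0,0,0.55,-0.3,0.3,-1,0,0,0,0.55,-0.8,0.7,-1,0,0,0,0.55,-1,0.9,-1,0,0,0,0.55,-1,0.9,-1,0,0,0,0.55,-1,0.9,-1,0,0,0]}}

```text
time_s: 20.25
position: [0.5995, -0.1856, 0.1797]
tool_rot: [-3.141, -0.0, 1.478]
wrist_force: [-0.5, 0.1, 0.1]
grip_width: 0.0468
finger_force: 0.0
```

Run:
```python
from h import *
M=wcam();np.save('M.npy',M)
save('w6',np.vstack([r.capture('wrist')[:300],r.capture('side')[120:320]]))
t=r.capture('top'); save('top9',cv2.resize(t[150:300,200:370],None,fx=4,fy=4))
```

```text
(no output)
```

View pics/w6.png

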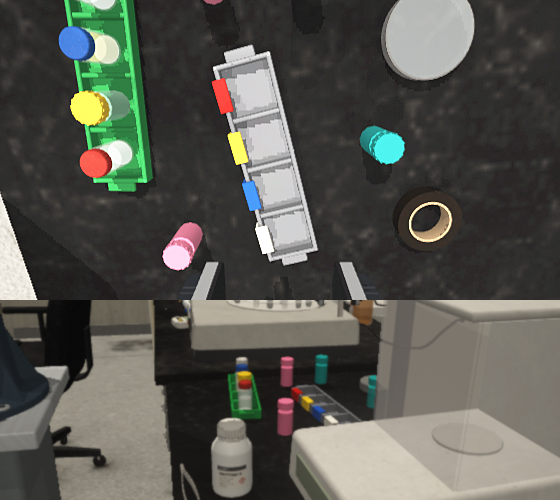

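View pics/top9.png

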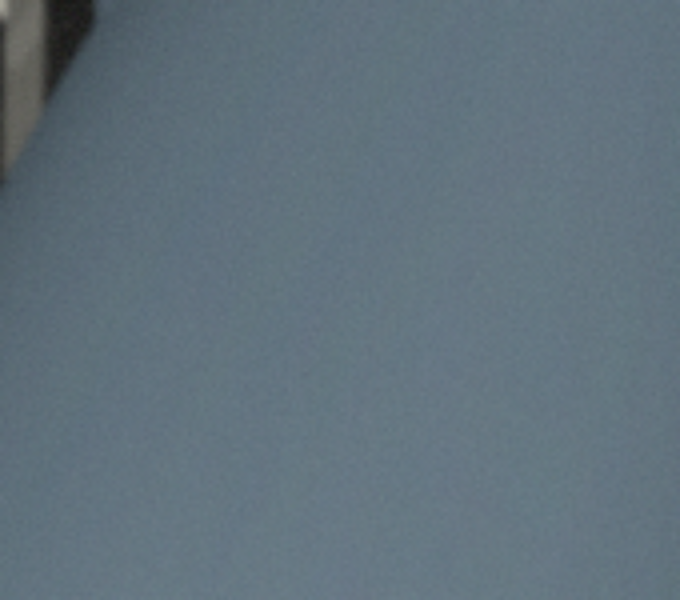

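The wrist and side views show red, yellow, blue and white upright in green pockets 4, 3, 2 and 1. The arm blocks the top camera. The vials were released within about 3.5 mm of the pocket centres, and the gripper is clear at z = 0.18 m.

```bash
python3 -c "
from station import r
print(r.close_job())"
```

```text
the job is handed in; nothing more can be done
None
```

I moved all four vials to the green tray in reverse order (white, blue, yellow, red from the left), all standing upright in the last pictures, and handed the job in at about 20 s; no verdict came back.

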